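Lock the filter hatch of a plate reader

TASK

The filter hatch on top of the plate reader has been left ajar. Set a fingertip in the slot of its quarter-turn fastener, press the hatch down shut, and turn the fastener clockwise through its quarter turn to the stop, so that it locks the hatch down; then take the hand away. Do not swing the hatch further open, and leave the bottle, the tube rack and the filter tin as they stand.

Things in the scene. Friction and masses are not known exactly. Their poses are not given: they have to be found in the camera images.
- reader: White plate reader 360 x 360 x 165 mm, fixed. Origin: centre of its underside, on the bench; x from its front to its back, y to its left, z up. Flat top at z = 165 mm. With the hatch shut it covers x -130 to +100, y -85 to +85 mm of the top, the fastener's axis is upright at x = -65, y = 0, and the slot's floor is at z = 177 mm. Hinge line along y at x = +100, z = 169 mm.
- hatch (a joint): Hinge of the hatch (grey plate 230 x 170 x 8 mm), rad: 0 shut, growing as its front edge (the reader's -x side) rises. Starts between 0.22 and 0.38. A spring lifts it: let go unlocked, it rises again to about 0.23. Pressed straight down at the fastener it shuts with about 5 N. Locked and let go it rests between 0 and 0.015.
- latch (a joint): Fastener angle, rad: 0 unlocked, growing clockwise seen from above, to a hard stop at 1.571 (locked). Starts between 0 and 0.45. It stays where it is left; turning takes 0.05 to 0.2 N m and the closed fingers can press it on its stop without harm. Beyond about 0.75 the cam under the hatch passes beneath the reader's front lip and holds the hatch down.
- latch_head: Aluminium turn-head, disc of 72 mm diameter, with a straight slot right across between two half-moon cheeks. Origin: on the fastener's axis at the hatch's top face. x axis along the slot, y across it, z square to the hatch. Unlocked, the slot runs front to back of the reader; locked, parallel to the hatch's front edge. The cheeks stand 16 mm above the hatch.
- slot (a point): Centre of the slot's flat floor, 3 mm above the hatch's top face; axes as latch_head. Slot 26 mm wide (31 at the bevelled mouth), 13 mm deep, 72 mm long. A fixed black guard ring (inner diameter 74, outer 88 mm) stands round the head, level with the cheeks. With the hatch ajar this point is 35 to 65 mm higher than when shut and up to 15 mm further to the reader's back.
- bottle: Reagent bottle, 68 mm diameter, 150 mm tall, green cap, standing loose on the bench beside the reader. Origin: centre of its underside. Leave alone.
- rack: Red tube rack with a few small capped tubes, 190 x 100 mm, 43 mm tall, loose on the bench beside the reader. Origin: centre of its underside. Leave alone.
- tin: Round steel filter tin, 49 mm diameter, 38 mm tall, standing loose on the reader's top at the right of the hatch (reader's -y side). Origin: centre of its underside. Leave alone.
- cam_tip (a point): Outer end of the cam, a steel arm 50 mm long that hangs 31 mm under the hatch's top face, hidden below it; at the start it points to the reader's right (-y), when locked to its front. The hatch must be within about 5 mm of shut at the fastener when the latch passes 0.75 rad: the cam then draws it home. With the hatch higher the cam catches on the lip instead: turn it back and start again.

How it is judged:
On the way:
1. the fingers, touching the turn-head, turn the fastener past half-way while the hatch is pressed down (contact force between the fingers and latch_head above 0.3 N and value of joint latch above 0.8 rad and value of joint hatch below 0.035 rad).
At the end, for the whole second after the job is handed in: The hatch stays down by itself (hinge below 0.025 rad) with the fastener within 0.22 rad of its locked stop (above 1.35 rad), both at rest (value of joint hatch below 0.025 rad and value of joint latch above 1.35 rad and velocity of joint each of latch, hatch below 0.05 rad/s); the robot touches nothing.
It fails at once if the hatch is swung further open (beyond 0.55 rad) (value of joint hatch above 0.55 rad).
It fails at once if the bottle is shifted by more than 20 mm, lifted or tipped (distance of bottle from where it was at the start of the episode above 0.02 m or angle between bottle's own z axis and vertical above 0.3 rad).
It fails at once if the rack is shifted by more than 20 mm, lifted or tipped (distance of rack from where it was at the start of the episode above 0.02 m or angle between rack's own z axis and vertical above 0.3 rad).
It fails at once if the tin is shifted by more than 20 mm, lifted or tipped (distance of tin from where it was at the start of the episode above 0.02 m or angle between tin's own z axis and vertical above 0.3 rad).
It also fails if it takes over 45 s, if anything falls off the work surface, if the arm or the gripper's body presses on something with over 40 N, if the wrist force passes 120 N, or if a joint passes its speed limit or range.

ROBOT

A 6-joint arm with a two-finger parallel gripper is mounted at the origin on the work surface. World frame = base frame: x ahead of the robot, y to its left, z up, the work surface at z = 0. Lengths are in m, angles in rad, forces in N, time in s.
With the tool pointing down it reaches from about 0.25 to 0.725 m from the base axis. Payload 4 kg.
Tool frame: the origin (TCP) lies midway between the tips of the shut fingers; the grasp point (between the pads) lies 19 mm behind it; z points along the fingers, y is the line along which they close (so a half turn about z gives the same grasp; the last joint's range is limited). The gripper opens to 85 mm and grips with 20 to 120 N. Pads are 22 mm wide; open, the fingers measure 114 mm over their backs; the gripper's body (76 mm by 85 mm) begins 54 mm behind the grasp point. The pads swing forward as they close: fully open they stand 13 mm farther back than shut.
Start: joints at [-1.326, 0.241, 0.005, 1.335, 0, 1.571], TCP at [0.121, -0.485, 0.231] pointing down, gripper open.
Joint ranges: [-2.72, 2.72], [-1.05, 1.87], [-1.09, 1.28], [-1.99, 2.15], [-1.42, 1.44], [-3.14, 3.14]. Speed limits (rad/s): [2.79, 2.79, 3.14, 3.14, 3.14, 3.14].

INTERFACE

Orientations are given as a unit quaternion [x, y, z, w].
In Python, from workcell import bot gives the robot as it stands. The module is installed in compiled form; this text tells all that it offers.
- The arm moves only by the tool drive_tool, never from a script. Its arguments are lists of equal length, an entry for each row: "slide": the shift along the tool's x, y, z scaled (see below), a list of three; "rotation": the turn, a rotation vector about the tool's x, y, z scaled (see below), a list of three. A call has exactly 8 rows; each row is the pose to reach, as a shift and turn from the pose commanded when the call began, along the tool's axes at that moment; what a row does not reach only later rows make up. The controller multiplies each number of a shift by 250 mm and each number of a turn by 0.5 rad. A row lasts 1/8 s, in which the tool goes at most 62.5 mm and 10.7 degrees, less where a joint would pass 70% of its speed; a pose out of reach is approached as far as the arm can. A call with a number of a shift or a turn outside -1 to 1 is refused whole. A call with a gripper value outside its range is refused whole. "gripper" is the opening, from 0 (shut) to 1 (fully open), set as the call begins (left out, the last holds). The fingers move at their own pace and stop on an object; the grip force is fixed at half the most. Time passes only in rows, so rows that repeat a pose let the fingers close, or fill a call up. It gives the time, the measured TCP pose, the force, the opening and the grip force at its end, in the units of the state.
- bot.get_obs(): the state, without advancing time (a new reading comes with each control period).
- bot.camera(name): name is "scene" or "top"; returns a dict with "image" (480x640x3 uint8, red, green, blue), "z_map" (480x640 float32, m along the optical axis (not along the pixel's ray), 0 where there is no reading), "camera_matrix" (3x3 intrinsics, pixels), "xyz" and "orientation" of the camera in the world. Camera axes: x right, y up, looking along -z (the intrinsics and any distortion apply to the point x, -y, -z); pixel columns grow to the right and rows downward; lengths in m; the calibration is good to about 2 mm. A picture is of the moment at which its call begins.
- bot.job_done(): hands the job in; it is judged then, once.
The state is a dict: "clock": time; "joint_pos": joint angles; "joint_vel": joint speeds; "tau": joint torques, N m; "eef_pos": TCP position; "tool_rot": TCP orientation; "ft_force": force on the tool from outside, world axes, zero at the start; "ft_torque": the same for the moment, N m; "grip_width": finger opening in m; "grasp_force": force on a finger pad.
Only numpy, scipy, OpenCV 4.12 (cv2) and the standard library are available. Lean on these libraries where they do the work, as an engineer would, in place of code of your own. Each camera call takes 0.05 s, during which the arm holds its last target. There are 200 camera calls.

## Working session

There is one attempt and no reset: what is moved stays moved. The work goes in short steps, Python scripts to look and compute and a tool call to move; the robot and the scene stay as the last step left them, time stands still between calls to the robot, and variables do not carry over. Pictures are saved under pics/ and viewed, at most 10 in all, crops included, and the job is handed in when it is done.

Besides the shell and the picture viewer there is one more tool, called after ">>>" as name(argument=value, ...) on one line, values as JSON. drive_tool: Moves the arm, as the interface text tells. Shifts and turns lie within -1 to 1; 1 stands for 250 mm of shift or 0.5 rad of turn. Its arguments: {"type":"object","properties":{"slide":{"type":"array","items":{"type":"array","items":{"type":"number"}}},"rotation":{"type":"array","items":{"type":"array","items":{"type":"number"}}},"gripper":{"type":"number"}},"required":["slide","rotation"]}

```bash
mkdir -p pics
cat > h.py <<'E'
import numpy as np, cv2
from scipy.spatial.transform import Rotation as R
from workcell import bot
def pts(c):
    K=np.array(c['camera_matrix']); z=c['z_map']; v,u=np.mgrid[:480,:640]
    p=np.stack([(u-K[0,2])/K[0,0]*z,-(v-K[1,2])/K[1,1]*z,-z],-1)
    return p@R.from_quat(c['orientation']).as_matrix().T+np.array(c['xyz'])
E
python3 - <<'E'
from h import *
for n in ('scene','top'):
    c=bot.camera(n); cv2.imwrite(f'pics/{n}0.png',c['image'][:,:,::-1]); np.savez(f'{n}0.npz',p=pts(c),**c); print(n,c['xyz'],c['orientation'],c['camera_matrix'])
print(bot.get_obs())
E
```

```text
scene [1.61344056 0.13457536 0.81271196] [0.32301698 0.3447455  0.65967332 0.58450123] [[578.59988806   0.         322.19855776]
 [  0.         578.59988806 247.94815134]
 [  0.           0.           1.        ]]
top [0.35546223 0.03401273 1.15857567] [-0.07713816  0.08056593  0.71993924 -0.68501557] [[501.4774098    0.         322.50138556]
 [  0.         501.4774098  236.48792314]
 [  0.           0.           1.        ]]
{'clock': 0.1, 'joint_pos': array([-1.32600431e+00,  2.41346465e-01,  3.86542041e-03,  1.33521287e+00,
       -7.67420004e-06,  1.57076445e+00]), 'joint_vel': array([-0.00086418, -0.00235711,  0.0033308 , -0.00102419, -0.00071119,
        0.00027327]), 'tau': array([-2.22736485e-04, -3.73136938e+01,  2.53010505e+01,  1.08609776e-02,
       -5.55840097e-05,  1.32683061e-05]), 'eef_pos': array([ 0.12103739, -0.48454349,  0.23050005]), 'tool_rot': array([ 9.92516561e-01,  1.22106409e-01, -1.19631930e-04, -9.41226783e-04]), 'ft_force': array([ 0.45586961,  0.46099962, -1.21842707]), 'ft_torque': array([0.06009366, 0.07185884, 0.00415082]), 'grasp_force': 0.0, 'grip_width': 0.08534739669598912}
```

View pics/scene0.png

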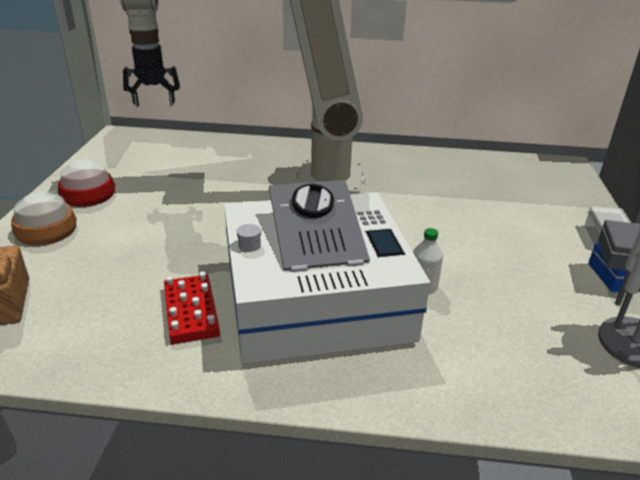

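View pics/top0.png

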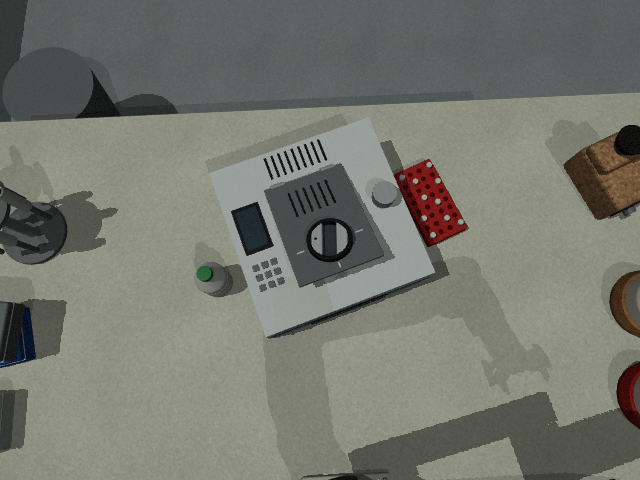

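The scene view shows the reader with the hatch ajar, the head at (313,200) and the tin at (249,238). In the top view the head is at (330,240), its dark slot is nearly vertical, and the reader corners are at (207,172), (370,118), (435,270) and (268,337). Next I'll measure poses.

```bash
cat > m.py <<'E'
from h import *
t=np.load('top0.npz'); s=np.load('scene0.npz')
# reader top: bright points near z=.165
P=t['p']; img=t['image'].astype(int)
m=(abs(P[...,2]-.165)<.006)&(t['z_map']>0)
n,l,st,c=cv2.connectedComponentsWithStats(m.astype(np.uint8)); print([ (i,st[i][4]) for i in range(1,n) if st[i][4]>300])
allp=P[m & (np.hypot(P[...,0]-.4,P[...,1])<.5)]
(rc,wh,ang)=cv2.minAreaRect((allp[:,:2]*1000).astype(np.float32)); print('rect',rc,wh,ang,'ztop',np.median(allp[:,2]))
a=np.radians(ang); cands=[a+k*np.pi/2 for k in range(4)]
cen=np.array(rc)/1000
for nm,d,(u,v) in(('top',t,(330,240)),('scene',s,(313,200))):
    p=d['p']; print(nm,'head px pt',p[v,u])
# front direction: centre -> head, choose best
hd=P[240,330,:2]-cen
yaw=min(cands,key=lambda b:np.dot([np.cos(b),np.sin(b)],hd)); ex=np.array([np.cos(yaw),np.sin(yaw)]); ey=np.array([-ex[1],ex[0]])
print('yaw',yaw,'cen',cen,'shut axis',cen-.065*ex)
def loc(p): 
    q=p[...,:2]-cen; return np.stack([q@ex,q@ey,p[...,2]],-1)
for nm,d in(('top',t),('scene',s)):
    L=loc(d['p']); g=d['image'].astype(int).mean(-1)
    h=(abs(L[...,1])<.08)&(L[...,0]>-.14)&(L[...,0]<.09)&(L[...,2]>.172)&(L[...,2]<.3)
    pl=h&((abs(L[...,1])>.05)|(L[...,0]>0))
    k=np.polyfit(L[pl][:,0],L[pl][:,2],1); th=-np.arctan(k[0]); print(nm,'hatch angle',th,'z at x=.1',np.polyval(k,.1))
    nrm=np.array([np.sin(th),0,np.cos(th)]); 
    hgt=(L-np.array([0,0,k[1]]))@nrm
    hp=h&(hgt>.011)&(hgt<.03)&(g>0); q=L[hp]; 
    al=np.array([np.cos(th),0,-np.sin(th)])
    pr=np.c_[q@al,q[:,1]]; (cc,r)=cv2.minEnclosingCircle((pr*1000).astype(np.float32)); print(' ring',cc,r,hp.sum(),np.median(hgt[hp]))
    o=al*cc[0]/1000+np.array([0,cc[1]/1000,0])+nrm*(k[1]*np.cos(th)); sl=o+nrm*.003
    w=cen+sl[0]*ex+sl[1]*ey; print(' slot local',sl,'world',w,sl[2])
    # slot floor pixels: low height within disc
    rad=np.hypot(L@al-cc[0]/1000,L[...,1]-cc[1]/1000)
    f=h&(rad<.034)&(hgt<.008); q=L[f]; pr=np.c_[q@al-cc[0]/1000,q[:,1]-cc[1]/1000]
    u,sv,vt=np.linalg.svd(pr-pr.mean(0)); print(' floor n',f.sum(),'hgt',np.median(hgt[f]),'mean',pr.mean(0),'dir deg (local)',np.degrees(np.arctan2(vt[0,1],vt[0,0])),sv)
E
python3 m.py
python3 - <<'E'
import cv2
a=cv2.imread('pics/top0.png')[200:285,285:375];b=cv2.imread('pics/scene0.png')[175:225,280:350]
cv2.imwrite('pics/c.png',cv2.hconcat([cv2.resize(a,(390,390),interpolation=2),cv2.resize(b,(390,390),interpolation=2)]))
E
```

```text
[(1, np.int32(20444)), (2, np.int32(576))]
rect (614.342041015625, 28.805755615234375) (362.1711120605469, 361.0743713378906) 17.867666244506836 ztop 0.16492439814041937
top head px pt [0.56117281 0.01004682 0.21922211]
scene head px pt [0.55666629 0.01402071 0.22554916]
yaw 0.31184960561409447 cen [0.61434204 0.02880576] shut axis [0.55247714 0.00886248]
top hatch angle 0.2742310652270592 z at x=.1 0.17400699025813218
 ring (-115.54655456542969, 0.7644480466842651) 44.86033248901367 1054 0.01561580349664578
 slot local [-0.05772146  0.00076445  0.22149343] world [0.55917007 0.01182326] 0.22149342856984922
 floor n 387 hgt 0.0030564756644160945 mean [ 0.00063397 -0.00017927] dir deg (local) 160.54084738016866 [0.36301442 0.14293838]
scene hatch angle 0.2766939618587841 z at x=.1 0.17539212238347957
 ring (-116.28633117675781, 2.360705614089966) 47.341365814208984 743 0.015475794310152075
 slot local [-0.05749051  0.00236071  0.22323463] world [0.55890012 0.01341338] 0.22323463241153135
 floor n 227 hgt 0.0029322706382960795 mean [-0.0039644   0.00053146] dir deg (local) -19.787249730053514 [0.24161159 0.11113416]
```

View pics/c.png

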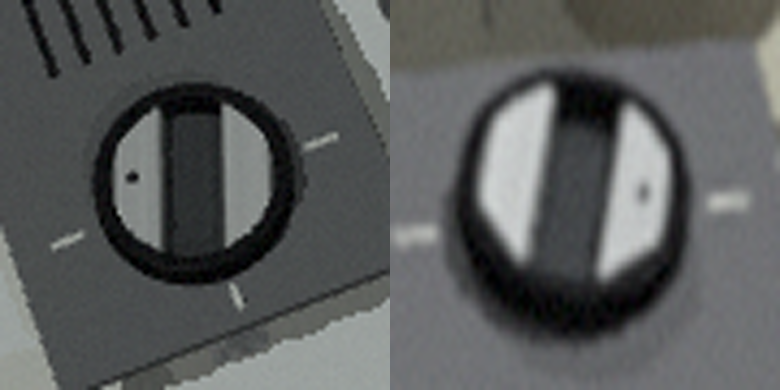

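The left crop shows the slot about vertical in the image (rows 110–255, columns 165–222), so it lies along world x. That puts the latch at about 0.345 rad. The hatch is at about 0.275 rad, and the two views agree to about 2 mm. I'll approach with closed fingers, tool y along the slot.

>>> drive_tool(slide=[[0,0,-0.2],[0.1,-0.1,-0.4],[0.3,-0.2,-0.5],[0.45,-0.3,-0.5],[0.6,-0.4,-0.5],[0.75,-0.5,-0.5],[0.8,-0.55,-0.5],[0.8,-0.55,-0.5]], rotation=[[0,0,0],[0,0,-0.15],[0,0,-0.3],[0,0,-0.45],[0,0,-0.6],[0,0,-0.75],[0,0,-0.86],[0,0,-0.86]], gripper=0)

```text
clock: 1.1
eef_pos: [0.2823, -0.3022, 0.3561]
tool_rot: [0.943, 0.332, -0.0, -0.0]
ft_force: [-0.1, -0.7, 0.1]
grip_width: -0.0
grasp_force: 0.0
```

```bash
cat > d.py <<'E'
import sys
from h import *
def rel(target,yaw):  # yaw of tool y
    o=bot.get_obs(); T=R.from_quat(o['tool_rot']); M=T.as_matrix()
    y=np.array([np.cos(yaw),np.sin(yaw),0]); z=np.array([0,0,-1.]); G=R.from_matrix(np.c_[np.cross(y,z),y,z])
    print('slide',np.round(M.T@(np.array(target)-o['eef_pos'])/.25,3),'rot',np.round((T.inv()*G).as_rotvec()/.5,3))
    print('t',o['clock'],'p',o['eef_pos'].round(4),'yawy',np.arctan2(M[1,1],M[0,1]),'F',o['ft_force'].round(1),'q',o['joint_pos'].round(2),'w',o['grip_width'])
if __name__=='__main__': a=list(map(float,sys.argv[1:])); rel(a[:3],a[3])
E
python3 d.py .5595 .0122 .30 -.035
```

```text
slide [ 1.652 -0.285  0.224] rot [-1.000e-03 -0.000e+00 -1.717e+00]
t 1.1 p [ 0.2823 -0.3022  0.3561] yawy -0.893696593527914 F [-0.1 -0.7  0.1] q [-0.82  0.05  0.1   1.62 -0.    1.65] w -1.3542666107729837e-05
```

>>> drive_tool(slide=[[0.13,0,0],[0.26,-0.03,0],[0.4,-0.06,0],[0.55,-0.1,0],[0.7,-0.12,0],[0.85,-0.15,0],[0.95,-0.17,0],[0.95,-0.17,0]], rotation=[[0,0,-0.12],[0,0,-0.26],[0,0,-0.4],[0,0,-0.55],[0,0,-0.7],[0,0,-0.85],[0,0,-0.95],[0,0,-0.95]])

```text
clock: 2.1
eef_pos: [0.4414, -0.1216, 0.3556]
tool_rot: [0.839, 0.544, -0.001, -0.0]
ft_force: [-0.1, -0.7, -0.5]
grip_width: 0.0003
grasp_force: 0.0
```

```bash
python3 d.py .5595 .0122 .28 -.035
```

```text
slide [0.681 0.213 0.302] rot [-0.003  0.    -0.771]
t 2.1 p [ 0.4414 -0.1216  0.3556] yawy -0.4204033151809012 F [-0.1 -0.7 -0.5] q [-0.27  0.14  0.2   1.63 -0.    1.72] w 0.0003423136147129783
```

>>> drive_tool(slide=[[0.12,0.04,0],[0.25,0.08,0],[0.4,0.13,0.1],[0.54,0.17,0.2],[0.65,0.2,0.3],[0.681,0.213,0.302],[0.681,0.213,0.302],[0.681,0.213,0.302]], rotation=[[0,0,-0.15],[0,0,-0.3],[0,0,-0.45],[0,0,-0.6],[0,0,-0.72],[0,0,-0.77],[0,0,-0.77],[0,0,-0.77]])

```text
clock: 3.1
eef_pos: [0.5591, 0.0106, 0.2824]
tool_rot: [0.721, 0.693, 0.001, 0.001]
ft_force: [-0.3, -0.5, 1.0]
grip_width: 0.0002
grasp_force: 0.0
```

```bash
python3 d.py .5595 .0122 .24 -.035
python3 - <<'E'
from h import *
c=bot.camera('scene'); cv2.imwrite('pics/s1.png',cv2.resize(c['image'][120:260,220:420,::-1],(800,560),interpolation=2))
E
```

```text
slide [0.006 0.001 0.169] rot [ 0.004  0.001 -0.007]
t 3.1 p [0.5591 0.0106 0.2824] yawy -0.038308378409414715 F [-0.3 -0.5  1. ] q [ 0.02  0.35  0.28  1.5  -0.    1.63] w 0.00016355742278545887
```

View pics/s1.png

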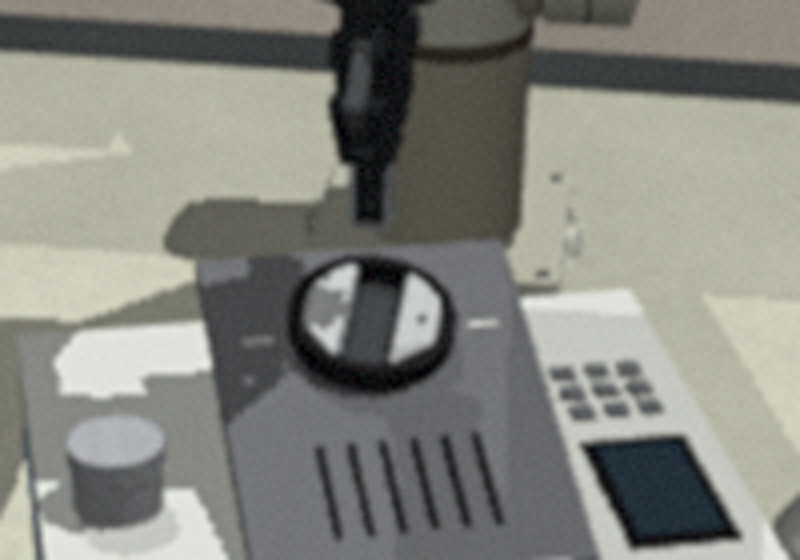

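The finger tip at (370,222) is above the slot centre (375,315) with its pad width across the slot. Now I'll descend into the mouth.

>>> drive_tool(slide=[[0.006,0,0.04],[0.006,0,0.08],[0.006,0,0.12],[0.006,0,0.16],[0.006,0,0.19],[0.006,0,0.22],[0.006,0,0.22],[0.006,0,0.22]], rotation=[[0,0,0],[0,0,0],[0,0,0],[0,0,0],[0,0,0],[0,0,0],[0,0,0],[0,0,0]])

```text
clock: 4.15
eef_pos: [0.5592, 0.0135, 0.2261]
tool_rot: [0.72, 0.694, 0.0, 0.0]
ft_force: [-0.0, 0.6, 0.8]
grip_width: -0.0001
grasp_force: 0.0
```

```bash
python3 d.py .5523 .0098 .175 -.035
python3 - <<'E'
from h import *
c=bot.camera('scene'); cv2.imwrite('pics/s2.png',cv2.resize(c['image'][150:250,240:390,::-1],(750,500),interpolation=2))
E
```

```text
slide [-0.016 -0.027  0.204] rot [ 0.001 -0.    -0.002]
t 4.15 p [0.5592 0.0135 0.2261] yawy -0.03593935032250928 F [-0.   0.6  0.8] q [ 0.02  0.36  0.16  1.37 -0.    1.63] w -8.28400136960965e-05
```

View pics/s2.png

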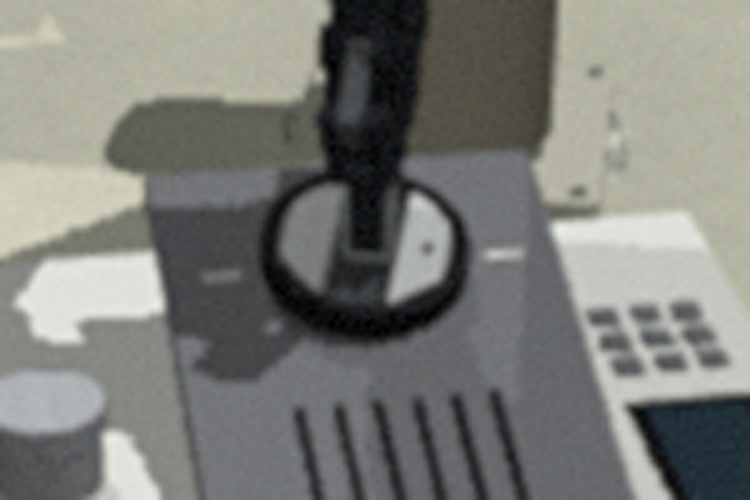

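The tip at (370,250) is inside the slot, between the cheeks. Now I'll press down along the arc.

>>> drive_tool(slide=[[-0.003,-0.005,0.04],[-0.006,-0.01,0.08],[-0.01,-0.016,0.12],[-0.013,-0.021,0.16],[-0.015,-0.025,0.19],[-0.016,-0.027,0.206],[-0.016,-0.027,0.212],[-0.016,-0.027,0.212]], rotation=[[0,0,0],[0,0,0],[0,0,0],[0,0,0],[0,0,0],[0,0,0],[0,0,0],[0,0,0]])

```text
clock: 5.2
eef_pos: [0.5528, 0.0103, 0.1768]
tool_rot: [0.72, 0.694, 0.002, 0.001]
ft_force: [-6.8, 2.0, 21.5]
grip_width: -0.0
grasp_force: 11.4
```

```bash
python3 d.py .5523 .0098 .175 -.4
```

```text
slide [-0.002 -0.002  0.007] rot [ 0.009 -0.005  0.729]
t 5.2 p [0.5528 0.0103 0.1768] yawy -0.03547335481143854 F [-6.8  2.  21.5] q [0.02 0.37 0.04 1.24 0.   1.62] w -4.629159460712393e-05
```

Shut: z is 177 mm with 21 N. Turning clockwise.

>>> drive_tool(slide=[[0,0,-0.003],[0,0,-0.003],[0,0,-0.003],[0,0,-0.003],[0,0,-0.003],[0,0,-0.003],[0,0,-0.003],[0,0,-0.003]], rotation=[[0,0,0.12],[0,0,0.25],[0,0,0.38],[0,0,0.5],[0,0,0.62],[0,0,0.75],[0,0,0.85],[0,0,0.9]])

```text
clock: 6.2
eef_pos: [0.5534, 0.0094, 0.1769]
tool_rot: [0.857, 0.516, 0.002, 0.002]
ft_force: [-4.5, -0.1, 17.5]
grip_width: 0.0005
grasp_force: 10.2
```

```bash
python3 d.py .5523 .0098 .175 -.9
```

```text
slide [-0.001 -0.005  0.007] rot [ 0.009 -0.006  0.826]
t 6.2 p [0.5534 0.0094 0.1769] yawy -0.48695073747113543 F [-4.5 -0.1 17.5] q [ 0.02  0.37  0.04  1.24 -0.    2.08] w 0.00048121808018135326
```

>>> drive_tool(slide=[[0,0,0],[0,0,0],[0,0,0],[0,0,0],[0,0,0],[0,0,0],[0,0,0],[0,0,0]], rotation=[[0,0,0.12],[0,0,0.25],[0,0,0.38],[0,0,0.5],[0,0,0.62],[0,0,0.75],[0,0,0.85],[0,0,0.9]])

```text
clock: 7.2
eef_pos: [0.5536, 0.0083, 0.1768]
tool_rot: [0.95, 0.311, 0.002, 0.002]
ft_force: [-3.8, -3.7, 17.4]
grip_width: 0.0006
grasp_force: 10.7
```

```bash
python3 d.py .5523 .0098 .175 -1.4; python3 -c "
from h import *
print(bot.get_obs()['ft_torque'])
c=bot.camera('scene'); cv2.imwrite('pics/s3.png',cv2.resize(c['image'][150:250,240:390,::-1],(750,500),interpolation=2))"
```

```text
slide [-0.    -0.008  0.007] rot [ 0.01  -0.008  0.925]
t 7.2 p [0.5536 0.0083 0.1768] yawy -0.9377261731752525 F [-3.8 -3.7 17.4] q [ 0.02  0.37  0.04  1.24 -0.    2.53] w 0.0005685016101037752
[-0.59417094  0.88116819  0.05845312]
```

View pics/s3.png

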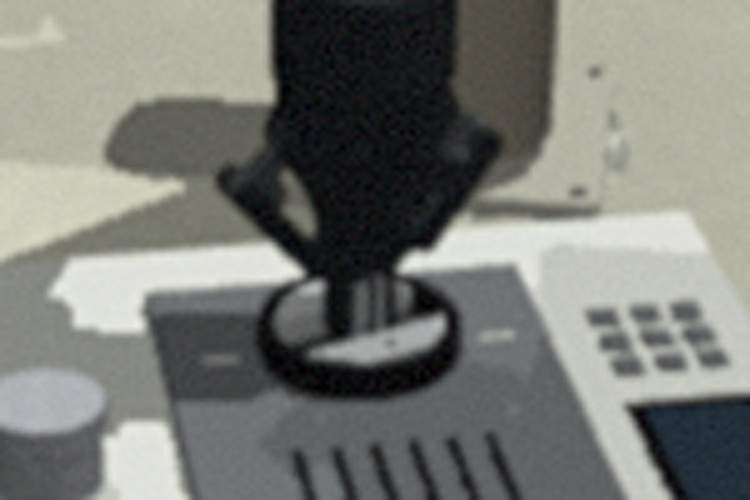

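The head has turned with the tip: the near cheek spans (305,355) to (450,320), and the hatch is shut. Continuing the turn.

>>> drive_tool(slide=[[0,0,0],[0,0,0],[0,0,0],[0,0,0],[0,0,0],[0,0,0],[0,0,0],[0,0,0]], rotation=[[0,0,0.12],[0,0,0.25],[0,0,0.38],[0,0,0.5],[0,0,0.62],[0,0,0.75],[0,0,0.86],[0,0,0.9]])

```text
clock: 8.25
eef_pos: [0.5527, 0.0083, 0.1768]
tool_rot: [0.996, 0.092, 0.002, 0.002]
ft_force: [-6.6, -1.7, 20.0]
grip_width: 0.0001
grasp_force: 14.4
```

```bash
python3 d.py .5523 .0098 .175 -1.5; python3 -c "
from h import *
print(bot.get_obs()['ft_torque'])
c=bot.camera('scene'); cv2.imwrite('pics/s4.png',cv2.resize(c['image'][150:250,240:390,::-1],(750,500),interpolation=2))"
```

```text
slide [-0.001 -0.006  0.007] rot [ 0.007 -0.007  0.225]
t 8.25 p [0.5527 0.0083 0.1768] yawy -1.3873624608332624 F [-6.6 -1.7 20. ] q [ 0.02  0.37  0.04  1.24 -0.    2.97] w 6.895022569290033e-05
[-0.63794582  1.48063202  0.18474554]
```

View pics/s4.png

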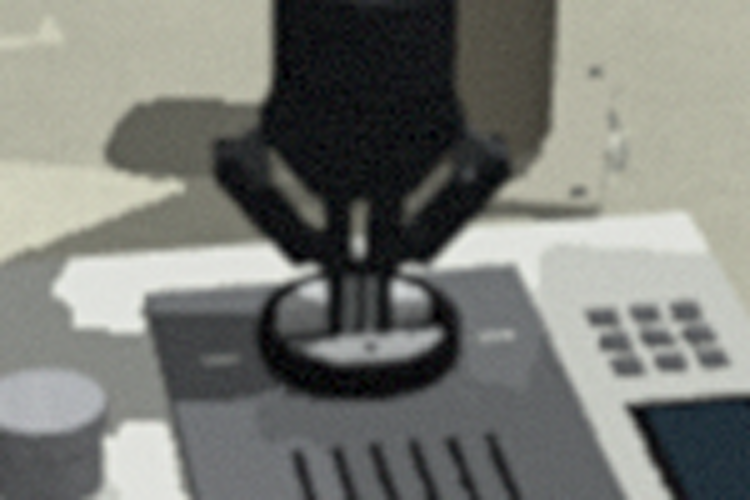

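The cheek edge is almost parallel to the index ticks at (220,360) and (497,337). I'll go a little further to be on the stop.

>>> drive_tool(slide=[[0,0,0],[0,0,0],[0,0,0],[0,0,0],[0,0,0],[0,0,0],[0,0,0],[0,0,0]], rotation=[[0,0,0.06],[0,0,0.12],[0,0,0.18],[0,0,0.2],[0,0,0.2],[0,0,0.2],[0,0,0.1],[0,0,0.0]])

```text
clock: 9.3
eef_pos: [0.5522, 0.009, 0.1768]
tool_rot: [0.996, 0.093, 0.002, 0.001]
ft_force: [-7.9, -0.9, 19.7]
grip_width: -0.0003
grasp_force: 13.8
```

>>> drive_tool(slide=[[0,0,-0.02],[0,0,-0.06],[0,0,-0.1],[0,0,-0.2],[0,0,-0.3],[0,0,-0.4],[0,0,-0.5],[0,0,-0.5]], rotation=[[0,0,-0.1],[0,0,-0.1],[0,0,-0.1],[0,0,-0.1],[0,0,-0.1],[0,0,-0.1],[0,0,-0.1],[0,0,-0.1]])

```text
clock: 10.3
eef_pos: [0.5535, 0.0097, 0.3007]
tool_rot: [0.993, 0.117, 0.002, 0.0]
ft_force: [-0.7, -0.2, -1.3]
grip_width: -0.0001
grasp_force: 0.0
```

```bash
python3 d.py .5523 .0098 .3 -1.4
python3 - <<'E'
from h import *
c=bot.camera('scene'); cv2.imwrite('pics/s5.png',cv2.resize(c['image'][150:250,240:390,::-1],(750,500),interpolation=2))
for n in ('scene','top'):
    c=bot.camera(n); np.savez(f'{n}1.npz',p=pts(c),**c)
cen=np.array([.61434,.02881]);b=.31185;ex=np.array([np.cos(b),np.sin(b)]);ey=np.array([-ex[1],ex[0]])
d=np.load('scene1.npz');P=d['p'];q=P[...,:2]-cen;x,y,z=q@ex,q@ey,P[...,2]
pl=(abs(y)<.08)&(x>-.12)&(x<.09)&(z>.168)&(z<.19)&((abs(y)>.052)|(x>0))
print('hatch angle',-np.polyfit(x[pl],z[pl],1)[0],pl.sum())
g=d['image'].mean(-1)
rad=np.hypot(x+.065,y-.002); ch=(rad<.034)&(z>.181)&(g>110)
f=(rad<.03)&(z<.182)
for nm,mm in(('floor',f),):
    A=np.c_[x[mm],y[mm]];vt=np.linalg.svd(A-A.mean(0))[2];print(nm,mm.sum(),'latch est',np.degrees(np.arctan2(vt[0,1],vt[0,0])))
# straight edges of each cheek
n,l,st,_=cv2.connectedComponentsWithStats(ch.astype(np.uint8))
for i in range(1,n):
    if st[i][4]>30:
        A=np.c_[x[l==i],y[l==i]];vt=np.linalg.svd(A-A.mean(0))[2];print('cheek',st[i][4],np.degrees(np.arctan2(vt[0,1],vt[0,0])))
E
```

```text
slide [-0.004 -0.001  0.003] rot [ 0.002 -0.009  0.127]
t 10.3 p [0.5535 0.0097 0.3007] yawy -1.3363268676227948 F [-0.7 -0.2 -1.3] q [ 0.02  0.33  0.31  1.54 -0.    2.92] w -9.550628259259753e-05
hatch angle 0.008434202926762618 2789
floor 165 latch est -89.85537703885606
cheek 213 94.82046051631723
cheek 111 -87.17885969494185
```

View pics/s5.png

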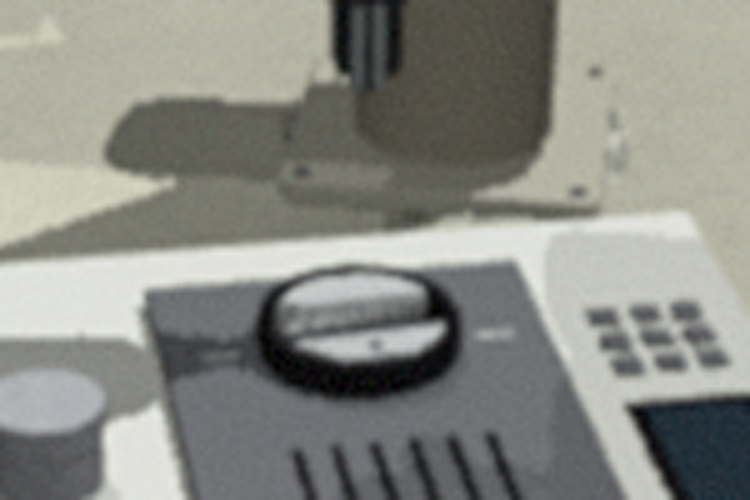

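The slot, running from (285,325) to (440,312), is parallel to the ticks, so the latch is at about 90°. The hatch is down at about 0.008 rad and the hand is clear. I'll hand it in.

```bash
python3 -c "
from workcell import bot
print(bot.job_done())"
```

```text
the job is handed in; nothing more can be done
None
```

The hatch is shut (about 0.008 rad) and the fastener is turned to about 90°, at its locked stop; the hand is clear, and the job was handed in at about 10 s with no verdict shown.

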